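# Set a sample-tube carousel back one notch

## Robot

A 7-joint arm with a two-finger parallel gripper is mounted at the origin on a cart in front of the work surface, level with it; the furniture and walls round the work are solid. World frame = base frame: x ahead of the robot, y to its left, z up, the work surface at z = 0. Lengths are in m, angles in rad, forces in N, time in s.
With the tool pointing down it reaches from about 0.425 to 0.925 m from the base axis. Payload 6.8 kg.
Tool frame: the origin (TCP) lies at the very end of the fingers, on their centre line; the grasp point (between the pads) lies bot.grip_point_offset behind it (bot.grip_point_offset is the distance from the TCP to the grasp point, in m); z points along the fingers, y is the line along which they close (so a half turn about z gives the same grasp; the last joint's range is limited). The gripper opens to 85 mm and grips with 20 to 120 N. Pads are 22 mm wide; open, the fingers measure 114 mm over their backs; the gripper's body (76 mm by 85 mm) begins 54 mm behind the grasp point. The pads swing forward as they close: fully open they stand 13 mm farther back than shut.
Start: joints at [1.007, 0.477, 0.022, 1.555, -0.011, 1.109, -0.083], TCP at [0.297, -0.606, 0.231] pointing down, gripper open.
Joint ranges: [-2.96, 2.96], [-0.34, 2.1], [-1.41, 1.46], [0.24, 2.44], [-1.37, 4.51], [0.17, 1.92], [-2.96, 2.96]. Speed limits (rad/s): [2.39, 2.39, 3.14, 3.14, 3.14, 3.14, 3.14].

## Interface

Orientations are given as a unit quaternion [w, x, y, z].
In Python, from station import bot, imaging gives the robot as it stands. The module is installed in compiled form; this text tells all that it offers.
- The arm moves only by the tool carry_out, never from a script. Its argument "targets" is one flat list of numbers, 5 for each row, row after row: the closure in counts, from 0 (fully open) to 255 (shut), then the shift along the world's x, y, z in mm, then the turn about the world's z in degrees. A call has 1 to 20 rows; each row shifts and turns the commanded pose from where the row before left it; what a row does not reach is not made up. A row lasts 1/10 s, in which the tool goes at most 50 mm and 8.59 degrees, less where a joint would pass 70% of its speed; a pose out of reach is approached as far as the arm can. A call is refused whole if a number of a shift passes 50 or a number of a turn 8.59, either way. A call with a gripper value outside its range is refused whole. The fingers move at their own pace and stop on an object; "newtons" is the grip in N (left out, the last holds). Time passes only in rows, so rows that do not move let the fingers close. It gives the time, the measured TCP pose, the force, the opening and the grip force at its end, in the units of the state.
- bot.get_obs(): the state, without advancing time (a new reading comes with each control period).
- imaging.read_camera(name): name is "side" or "top"; returns a dict with "frame" (480x640x3 uint8, red, green, blue), "fov_y" (degrees; the focal length in pixels is half the picture's height over the tangent of half this angle, whatever the lens; pixels are square), "cx", "cy" (the principal point, pixels), "pose" (4x4, takes a point from camera to world coordinates). Camera axes: x right, y up, looking along -z (the intrinsics and any distortion apply to the point x, -y, -z); pixel columns grow to the right and rows downward; lengths in m; the calibration is good to about 2 mm. A picture is of the moment at which its call begins. There is no depth.
- bot.hand_in(): hands the job in; it is judged then, once.
The state is a dict: "t": time; "q": joint angles; "joint_vel": joint speeds; "joint_torque": joint torques, N m; "eef_pos": TCP position; "tool_rot": TCP orientation; "contact_force": force on the tool from outside, world axes, zero at the start; "torque": the same for the moment, N m; "gripper_width": opening from 0.0 (shut) to 1.0 (fully open); "grasp_force": force on a finger pad.
Only numpy, scipy, OpenCV 4.12 (cv2) and the standard library are available. Lean on these libraries where they do the work, as an engineer would, in place of code of your own. Each camera call takes 0.05 s, during which the arm holds its last target. There are 200 camera calls.

## Task

The tube carousel has been indexed one place too far, so a tube has passed the label reader unread. Using only your fingertips, throw the ratchet pawl's ball lever over so that the pawl stands lifted clear of the teeth, push the carousel backward (clockwise seen from above) by one notch with its three-armed handle, and tip the pawl in again so that it sits down in the next notch, right behind the tooth's upright face. Pick nothing up: leave every tube standing in its hole and do not disturb the two bottles and the timer.

Things in the scene. Friction and masses are not known exactly. Their poses are not given: they have to be found in the camera images.
- carousel_base: Fixed instrument: round grey foot plate (radius 114 mm) carrying the carousel, the pawl post and the label reader. Origin on the desk top at the carousel's axis, z up; position and yaw vary. In this frame the pawl is at the -x side, the reader at the -y side. The post stands at x -117 to -105, y +30 to +69 mm, up to z = 90 mm, beside the plane in which the pawl swings (x = -89 mm).
- carousel (a joint): Turn of the carousel about its upright axis, rad: 0 at the start, positive = forward = anticlockwise from above, negative = backward. One notch is 0.524 (30 degrees), so one notch back reads -0.524; the seated pawl stops it there from going further back. It turns with light friction (about 1 N at the handle) and stays where it is left. With the pawl engaged it clicks forward but cannot go back.
- pawl (a joint): Swing of the pawl about its level pivot pin, rad: about 0 = nose at the bottom of a notch, about 0.18 = nose on top of a tooth, 1.2 = thrown back against its stop. A tumbler pawl without a spring: below about 0.5 its weight drops the nose onto the teeth, above about 0.65 its weight carries it over to the stop, where it stays. Moving the ball takes under 1 N. It balances with the ball 7 mm past the pivot.
- pawl_knob (a point): Centre of the black ball, 17 mm across, on the pawl's throw lever (7 mm rod, ball 46 mm from the pivot). In the carousel_base frame (mm) it swings in the plane x = -89 about the pivot y = +42, z = 79: engaged y = +23, z = 121; thrown back y = +74, z = 112. To lift the pawl push it towards +y, well past the pivot; to re-engage push it towards -y, past the pivot, and let it fall.
- pawl_nose (a point): Centre of the pawl's round nose (6 mm thick), which drops between the teeth; seated it lies at x = -89, y = 0, z = 70 mm of the carousel_base frame.
- hub (a point): Centre of the handle's black hub (40 mm across) on the carousel's axis, 138 mm above the desk. The carousel below it is a white disc, radius 98 mm, deck top at 66 mm, with 12 tube holes on a 60 mm radius and, on the deck's rim, 12 saw teeth up to 74 mm, upright faces looking clockwise; tube caps reach 106 mm.
- handle_a (a point): Point on the first arm of the handle, 60 mm from the axis and 138 mm above the desk. The three arms are level black round bars, 11 mm thick, reaching 75 mm from the axis, 120 degrees apart, 26 mm clear above the tube caps; they turn with the carousel and are pushed sideways. At the start this arm points 120 degrees anticlockwise from +x of the carousel_base frame.
- handle_b (a point): The same point on the second arm (240 degrees at the start).
- handle_c (a point): The same point on the third arm (0 degrees at the start).
- reader_window (a point): Centre of the glass window of the label reader, a black box 44 x 30 mm, 58 mm high, that looks inward at the tubes from beside the carousel.
- tube_a: Loose capped sample tube, 14 mm across, 84 mm long, standing upright in a hole of the carousel; origin at its foot (22 mm above the desk), z up. It is the tube that passed the reader unread.
- tube_b: Loose capped sample tube, 14 mm across, 84 mm long, standing upright in a hole of the carousel; origin at its foot (22 mm above the desk), z up.
- tube_c: Loose stoppered sample tube, 14 mm across, 75 mm long, standing upright in a hole of the carousel; origin at its foot (22 mm above the desk), z up.
- tube_d: Loose capped sample tube, 14 mm across, 84 mm long, standing upright in a hole of the carousel; origin at its foot (22 mm above the desk), z up.
- tube_e: Loose stoppered sample tube, 14 mm across, 75 mm long, standing upright in a hole of the carousel; origin at its foot (22 mm above the desk), z up.
- tube_f: Loose capped sample tube, 14 mm across, 84 mm long, standing upright in a hole of the carousel; origin at its foot (22 mm above the desk), z up.
- buffer_bottle: Bystander: white reagent bottle, 48 mm across, 104 mm high, loose on the desk; origin under its centre.
- ethanol_bottle: Bystander: white reagent bottle, 52 mm across, 124 mm high, loose on the desk; origin under its centre.
- timer: Bystander: white bench timer, 68 x 64 x 19 mm, loose on the desk; origin under its centre.

How it is judged:
On the way, in this order (a step that is already met when the one before it is completed fails the run):
1. the pawl is lifted and thrown back before the carousel is turned (value of joint pawl above 0.9 rad and value of joint carousel between -0.1 and 0.1 rad), for 0.2 s.
2. the carousel is pushed well back while the pawl stands clear (value of joint carousel below -0.2 rad and value of joint pawl above 0.8 rad), for 0.1 s.
3. the pawl is seated in the next notch (value of joint carousel between -0.57 and -0.42 rad and value of joint pawl below 0.07 rad), for 0.2 s.
At the end, for the whole second after the job is handed in: The carousel stands one notch back (joint between -0.57 and -0.42, 0.524 being the notch) and at rest, the pawl's nose is down in that notch (joint below 0.07), and all six tubes stand in their holes (all of step 3 and velocity of joint carousel between -0.05 and 0.05 rad/s and velocity of joint pawl below 0.1 rad/s and z of each of tube_a, tube_b, tube_c, tube_d, tube_e, tube_f in the frame of carousel_base below 0.03 m); the robot touches nothing.
It fails at once if a tube is lifted out or tipped (z of any of tube_a, tube_b, tube_c, tube_d, tube_e, tube_f in the frame of carousel_base above 0.037 m or angle between any of tube_a, tube_b, tube_c, tube_d, tube_e, tube_f's own z axis and vertical above 0.3 rad).
It fails at once if a bottle or the timer is moved, lifted or knocked over (distance of any of buffer_bottle, ethanol_bottle, timer from where it was at the start of the episode above 0.02 m).
It also fails if it takes over 59 s, if anything falls off the work surface, if the arm or the gripper's body presses on something with over 40 N, if the wrist force passes 120 N, or if a joint passes its speed limit or range.

## Working session

There is one attempt and no reset: what is moved stays moved. The work goes in short steps, Python scripts to look and compute and a tool call to move; the robot and the scene stay as the last step left them, time stands still between calls to the robot, and variables do not carry over. Pictures are saved under pics/ and viewed, at most 10 in all, crops included, and the job is handed in when it is done.

Besides the shell and the picture viewer there is one more tool, called after "Request:" as name(argument=value, ...) on one line, values as JSON. carry_out: Moves the arm, as the interface text tells. Its arguments: {"type":"object","properties":{"targets":{"type":"array","items":{"type":"number"}},"newtons":{"type":"number"}},"required":["targets"]}

```bash
mkdir -p pics; cat > h.py <<'E'
import numpy as np, cv2
from station import bot, imaging
def cam(n): return imaging.read_camera(n)
def f(c): return 240/np.tan(np.radians(c['fov_y'])/2)
def ray(c,u,v):
    d=np.array([(u-c['cx'])/f(c),-(v-c['cy'])/f(c),-1]); P=np.array(c['pose'])
    return P[:3,3],P[:3,:3]@d
def onz(c,u,v,z):
    o,d=ray(c,u,v); return o+d*(z-o[2])/d[2]
def proj(c,p):
    P=np.array(c['pose']); q=P[:3,:3].T@(np.array(p)-P[:3,3]); return c['cx']+f(c)*q[0]/-q[2], c['cy']+f(c)*q[1]/q[2]
def save(c,n): cv2.imwrite('pics/'+n,cv2.cvtColor(c['frame'],cv2.COLOR_RGB2BGR))
E
python3 - <<'E'
from h import *
for n in('top','side'):
    c=cam(n); save(c,n+'0.png'); print({k:v for k,v in c.items() if k!='frame'})
print(bot.get_obs(),bot.grip_point_offset)
E
```

```text
{'fov_y': 48.475263766263915, 'cx': 323.02699742830464, 'cy': 236.03181575972604, 'pose': array([[-0.08094759,  0.97166   , -0.22209081,  0.28549829],
       [-0.99670459, -0.0800825 ,  0.01291309,  0.19900764],
       [-0.00523845,  0.22240421,  0.97494047,  1.34380989],
       [ 0.        ,  0.        ,  0.        ,  1.        ]])}
{'fov_y': 47.039198897819325, 'cx': 319.91541231652536, 'cy': 239.8410628499722, 'pose': array([[ 0.99921083, -0.02376066,  0.03182989,  0.58526429],
       [ 0.03967887,  0.56046205, -0.82722904, -0.63247833],
       [ 0.00181606,  0.82783919,  0.56096255,  0.67541   ],
       [ 0.        ,  0.        ,  0.        ,  1.        ]])}
{'t': 0.1, 'q': array([ 1.00691059,  0.47774476,  0.02236774,  1.55633866, -0.01151271,
        1.10931772, -0.08311206]), 'joint_vel': array([ 0.00045974,  0.00089671, -0.00021584, -0.00143479,  0.00062962,
        0.00140214, -0.00034271]), 'joint_torque': array([ 5.28838325e-03, -5.97760856e+01,  1.61428783e+00, -2.81954080e+01,
        1.28572300e-02,  5.07191449e-03, -2.71413518e-05]), 'eef_pos': array([ 0.29685737, -0.60562299,  0.23041099]), 'tool_rot': array([-8.02159255e-04,  9.74146510e-01,  2.25915631e-01, -2.49303214e-04]), 'contact_force': array([ 0.07276883, -0.78289055,  0.12338166]), 'torque': array([-0.00479585, -0.01702862, -0.00404254]), 'grasp_force': 0.0, 'gripper_width': 1.0002957378216601} 0.0187
```

View pics/top0.png

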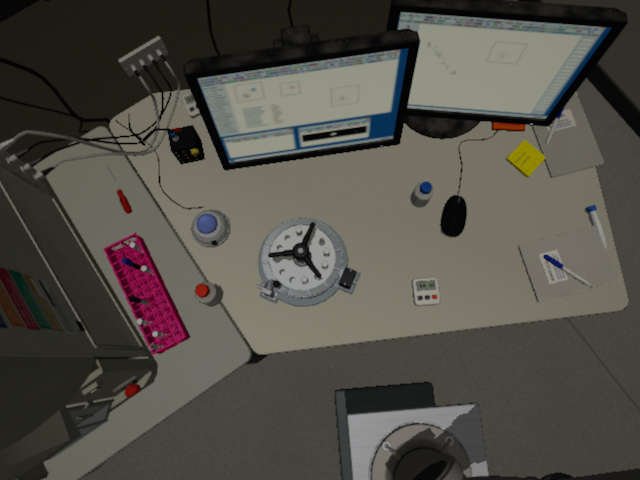

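View pics/side0.png

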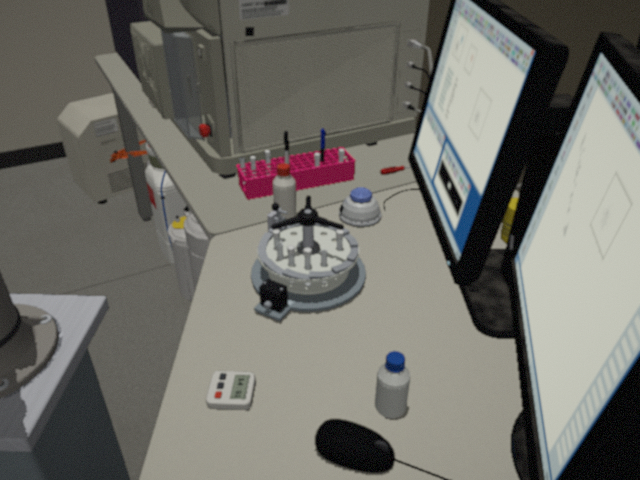

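Top view: hub near (302,254), arm tips near (311,226), (270,255) and (318,275), reader near (348,278), pawl and ball near (272,287). Side view: hub near (308,215), ball near (275,208), reader near (272,293). Next I enlarge both.

```bash
python3 - <<'E'
from h import *
a=cv2.imread('pics/top0.png')[205:320,180:370]; b=cv2.imread('pics/side0.png')[180:330,230:390]
A=cv2.resize(a,None,fx=4,fy=4,interpolation=cv2.INTER_CUBIC);B=cv2.resize(b,None,fx=4,fy=4,interpolation=cv2.INTER_CUBIC)
cv2.imwrite('pics/tz.png',A);cv2.imwrite('pics/sz.png',B)
E
```

```text
(no output)
```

View pics/tz.png

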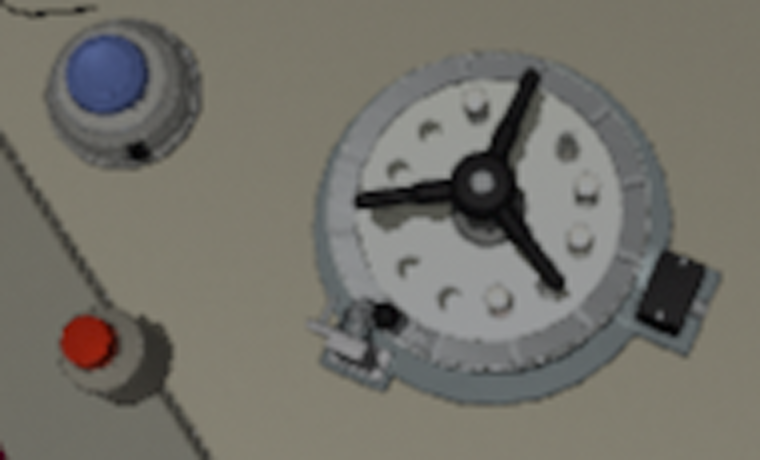

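View pics/sz.png

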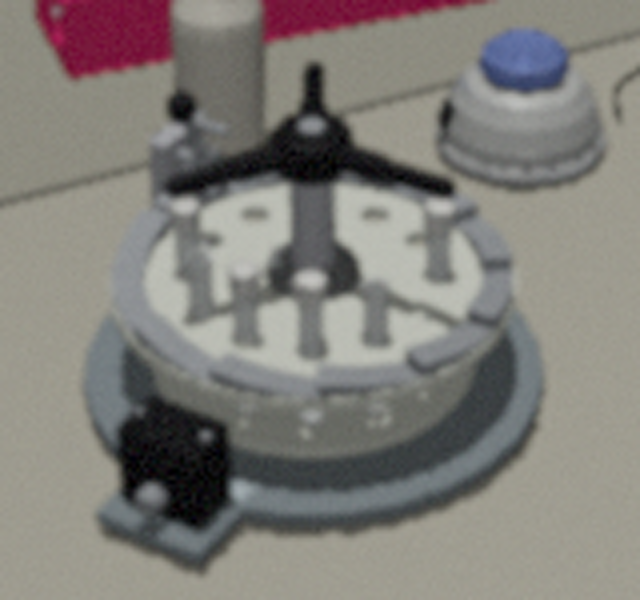

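Zoomed top: hub (482,183), arm tips (531,74), (360,200), (560,287), ball (386,315), reader (672,292). Zoomed side: hub (312,125), ball (181,107). The pawl is engaged, with the thrown-back side to the lower left of the top view. Next I compute the base frame.

```bash
python3 - <<'E'
from h import *
t=cam('top'); s=cam('side')
T=lambda u,v,z: onz(t,180+u/4,205+v/4,z)
tips=[T(531,74,.138),T(360,200,.138),T(560,287,.138)]
c=np.mean(tips,0); print('centre by tips',c, 'hub z.15',T(482,183,.148))
for p in tips: print(p,np.linalg.norm(p-c),np.degrees(np.arctan2(*(p-c)[1::-1])))
def tri(a,b):
    M=[];r=[]
    for o,d in(a,b):
        d=d/np.linalg.norm(d);Q=np.eye(3)-np.outer(d,d);M.append(Q);r.append(Q@o)
    return np.linalg.lstsq(np.vstack(M),np.hstack(r),rcond=None)[0]
hub=tri(ray(t,180+482/4,205+183/4),ray(s,308,211.2)); ball=tri(ray(t,180+386/4,205+315/4),ray(s,275.2,206.7))
print('hub tri',hub,'ball tri',ball,'ball on z', T(386,315,.121))
d=ball-c; print('yaw from ball',np.degrees(np.arctan2(d[1],d[0])-np.arctan2(23,-89)),np.hypot(*d[:2]))
for n,uv in(('reader',(672,292,.058)),('buf',(90,340,.104)),('eth',(107,73,.124)),):print(n,T(*uv))
E
```

```text
centre by tips [0.52780582 0.23682735 0.138     ] hub z.15 [0.52772359 0.23730863 0.148     ]
[0.59203748 0.20450319 0.138     ] 0.07190658609823868 -26.713523248035074
[0.52555901 0.30835307 0.138     ] 0.07156100256301058 91.79921815477333
[0.46582097 0.19762578 0.138     ] 0.07334087778256282 -147.68918999111983
hub tri [0.52868709 0.23749261 0.14831174] ball tri [0.46081537 0.29908151 0.11991913] ball on z [0.46033768 0.29891648 0.121     ]
yaw from ball -28.411520365747855 0.09145108298446557
reader [0.46917201 0.12996958 0.058     ]
buf [0.46224061 0.47346042 0.104     ]
eth [0.61681045 0.45414773 0.124     ]
```

Request:
carry_out(targets=[255, 25, 30, 0, 3.6, 255, 25, 30, 0, 3.6, 255, 25, 30, 0, 3.6, 255, 25, 30, 0, 3.6, 255, 25, 30, 0, 3.6, 255, 25, 30, 0, 3.6, 255, 25, 30, 0, 3.6, 255, 25, 30, 0, 3.6, 255, 25, 30, 0, 3.6, 255, 25, 30, 0, 3.6, 255, 0, 30, 0, 0, 255, 0, 30, 0, 0, 255, 0, 30, 0, 0, 255, 0, 30, 0, 0, 255, 0, 30, 0, 0, 255, 0, 30, 0, 0, 255, 0, 30, 0, 0, 255, 0, 30, 0, 0, 255, 0, 30, 0, 0, 255, 0, 30, 0, 0], newtons=20)

```text
t: 2.2
eef_pos: [0.5469, -0.005, 0.2313]
tool_rot: [0.0, 0.857, 0.516, -0.0]
contact_force: [0.4, -0.2, 0.0]
gripper_width: -0.002
grasp_force: 0.0
```

Request:
carry_out(targets=[255, -10, 27.5, 0, 0, 255, -10, 27.5, 0, 0, 255, -10, 27.5, 0, 0, 255, -10, 27.5, 0, 0, 255, -10, 27.5, 0, 0, 255, -10, 27.5, 0, 0, 255, -10, 27.5, 0, 0, 255, -10, 27.5, 0, 0, 255, -10, 27.5, 0, 0, 255, -12, 27.5, 0, 0, 255, 0, 0, -20, 0, 255, 0, 0, -20, 0, 255, 0, 0, -20, 0, 255, 0, 0, -20, 0, 255, 0, 0, -15, 0, 255, 0, 0, 0, 0])

```text
t: 3.8
eef_pos: [0.4438, 0.2678, 0.1344]
tool_rot: [0.0, 0.857, 0.516, -0.002]
contact_force: [0.3, 0.0, -0.6]
gripper_width: -0.001
grasp_force: 0.0
```

```bash
python3 - <<'E'
from h import *
o=bot.get_obs();print(o['eef_pos'],o['q'],o['contact_force'])
t=cam('top');s=cam('side')
R=lambda c,x,y,w,h,k:cv2.resize(cv2.cvtColor(c['frame'],4)[y:y+h,x:x+w],None,fx=k,fy=k,interpolation=2)
cv2.imwrite('pics/c1.png',np.hstack([R(t,220,210,140,150,2.8),R(s,230,150,140,150,2.8)]))
print(proj(s,o['eef_pos']),proj(t,o['eef_pos']))
E
```

```text
[0.44384671 0.26784204 0.13435754] [-0.25974402  0.38839042 -0.49116735  1.98822913  0.24439908  0.82633286
 -1.3741842 ] [ 0.31188759  0.01928878 -0.63802265]
(np.float64(264.09686717055735), np.float64(208.38634302094673)) (np.float64(290.03812950274676), np.float64(289.0315479662951))
```

View pics/c1.png

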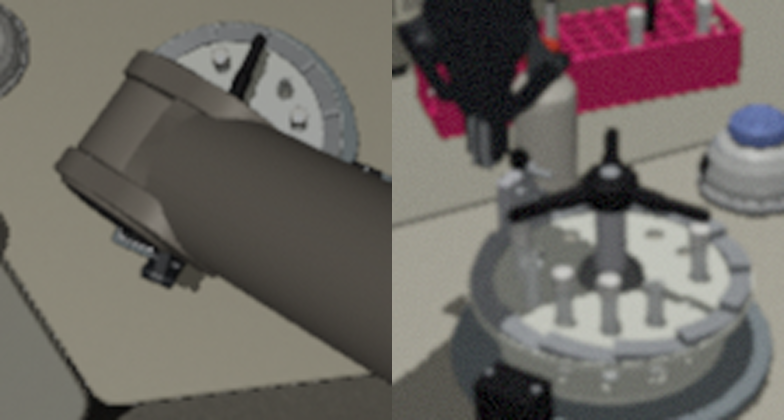

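The side view shows the closed fingertip just left of the ball (ball at crop (518,158), tip at (487,160)), in line with the swing plane. I go down and push.

Request:
carry_out(targets=[255, 0, 0, -10, 0, 255, 0, 0, -9, 0, 255, 0, 0, 0, 0, 255, 1.85, 3.5, 0, 0, 255, 1.85, 3.5, 0, 0, 255, 1.85, 3.5, 0, 0, 255, 1.85, 3.5, 0, 0, 255, 1.85, 3.5, 0, 0, 255, 1.85, 3.5, 0, 0, 255, 1.85, 3.5, 0, 0, 255, 1.85, 3.5, 0, 0, 255, 1.85, 3.5, 0, 0, 255, 1.85, 3.5, 0, 0, 255, 1.85, 3.5, 0, 0, 255, 1.85, 3.5, 0, 0, 255, 1.85, 3.5, 0, 0])

```text
t: 5.5
eef_pos: [0.4693, 0.3147, 0.1173]
tool_rot: [-0.0, 0.857, 0.516, 0.0]
contact_force: [-0.3, 0.1, 0.1]
gripper_width: 0.003
grasp_force: 0.0
```

Request:
carry_out(targets=[255, 0, 0, 0, 0, 255, 0, 0, 0, 0, 255, 0, 0, 0, 0, 255, 0, 0, 0, 0, 255, 0, 0, 20, 0, 255, 0, 0, 20, 0, 255, 0, 0, 20, 0, 255, 0, 0, 20, 0, 255, 0, 0, 20, 0])

```text
t: 6.4
eef_pos: [0.4691, 0.3142, 0.2182]
tool_rot: [0.0, 0.857, 0.516, -0.0]
contact_force: [0.8, -0.4, -0.8]
gripper_width: 0.0
grasp_force: 0.0
```

```bash
python3 - <<'E'
from h import *
o=bot.get_obs();print(o['eef_pos'],o['contact_force'])
t=cam('top');s=cam('side')
R=lambda c,x,y,w,h,k:cv2.resize(cv2.cvtColor(c['frame'],4)[y:y+h,x:x+w],None,fx=k,fy=k,interpolation=2)
cv2.imwrite('pics/c2.png',np.hstack([R(t,220,210,140,150,2.8),R(s,230,150,140,150,2.8)]))
C=np.array([.528,.237,0]);ex=np.array([.885,-.466,0]);ey=np.array([.466,.885,0])
for y,z in((.023,.121),(.074,.112)):
  p=proj(s,C-.089*ex+y*ey+[0,0,z]);print(392+(p[0]-230)*2.8,(p[1]-150)*2.8)
E
```

```text
[0.46905549 0.31417676 0.21815426] [ 0.82637725 -0.35925941 -0.7549757 ]
516.7762265379265 157.69742949625362
556.4322005560066 137.488635499366
```

View pics/c2.png

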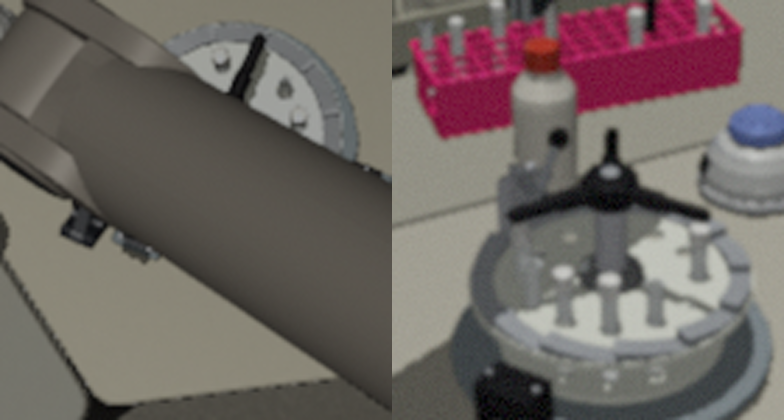

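The side view shows the ball at crop (558,138), which is the thrown-back position, and the handle has not moved. Now the handle: arm c, from its anticlockwise side.

Request:
carry_out(targets=[255, 20.7, -13, 0, 0, 255, 20.7, -13, 0, 0, 255, 20.7, -13, 0, 0, 255, 20.7, -13, 0, 0, 255, 20.7, -13, 0, 0, 255, 20.7, -13, 0, 0, 255, 0, 0, 0, 0, 255, 0, 0, -20, 0, 255, 0, 0, -20, 0, 255, 0, 0, -20, 0, 255, 0, 0, -20, 0, 255, 0, 0, -14, 0, 255, 0, 0, 0, 0, 255, 0, 0, 0, 0])

```text
t: 7.9
eef_pos: [0.5932, 0.2367, 0.1234]
tool_rot: [-0.0, 0.857, 0.516, -0.0]
contact_force: [0.4, -0.8, 0.5]
gripper_width: -0.003
grasp_force: 0.0
```

Request:
carry_out(targets=[255, -1.4, -2.65, 0, 0, 255, -1.4, -2.65, 0, 0, 255, -1.4, -2.65, 0, 0, 255, -1.4, -2.65, 0, 0, 255, -1.4, -2.65, 0, 0, 255, -1.4, -2.65, 0, 0, 255, -1.4, -2.65, 0, 0, 255, -1.4, -2.65, 0, 0, 255, -1.4, -2.65, 0, 0, 255, -1.4, -2.65, 0, 0, 255, -1.4, -2.65, 0, 0, 255, 0, 0, 0, 0, 255, 0, 0, 0, 0])

```text
t: 9.2
eef_pos: [0.5777, 0.2067, 0.1231]
tool_rot: [0.0, 0.857, 0.516, -0.0]
contact_force: [0.4, -0.2, -0.0]
gripper_width: -0.002
grasp_force: 0.0
```

```bash
python3 - <<'E'
from h import *
o=bot.get_obs();print(o['eef_pos'],o['contact_force'])
t=cam('top');s=cam('side')
R=lambda c,x,y,w,h,k:cv2.resize(cv2.cvtColor(c['frame'],4)[y:y+h,x:x+w],None,fx=k,fy=k,interpolation=2)
cv2.imwrite('pics/c3.png',np.hstack([R(t,220,210,140,150,2.8),R(s,230,150,140,150,2.8)]))
for a in (0,-.4,-.524):
 for k in (90,210,330):
  th=np.radians(k-27.8+30)+a; p=proj(s,[.528+.075*np.cos(th),.237+.075*np.sin(th),.138]);print(a,k,392+(p[0]-230)*2.8,(p[1]-150)*2.8)
E
```

```text
[0.57771996 0.20667471 0.12305503] [ 0.36734136 -0.22773112 -0.04824258]
0 90 610.1695188651611 129.3372256330769
0 210 505.64001013804625 215.9091197475788
0 330 707.9360459166551 216.3596480614889
-0.4 90 651.7719157561635 133.62465622356103
-0.4 210 494.46229571027703 192.58574578186716
-0.4 330 677.7998997896418 235.50167258462386
-0.524 90 663.7250328267094 136.60927585306777
-0.524 210 494.7377203016194 185.16927854659318
-0.524 330 665.590348733006 239.99367397115265
```

View pics/c3.png

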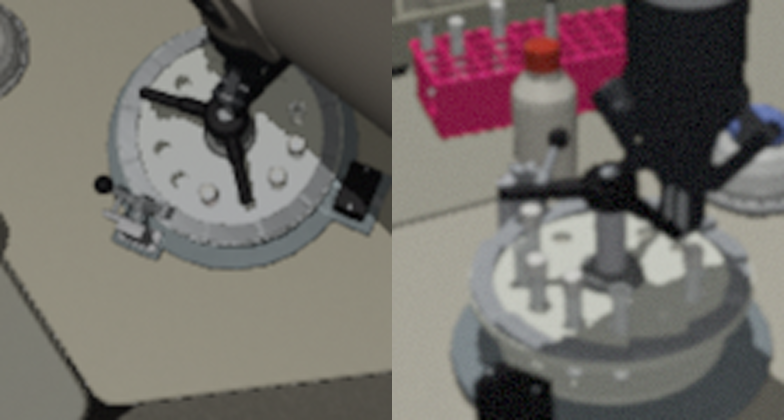

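Top view: the pawl is still thrown back (ball at crop (103,185)). Arm tips a (143,92) and b (247,203) are visible. Next I work out the turn from these tips.

```bash
python3 - <<'E'
from h import *
t=cam('top'); c=np.array([.528,.237])
for (u,v),a0 in (((143,92),91.8),((247,203),-147.7)):
    p=onz(t,220+u/2.8,210+v/2.8,.138)[:2]-c; a=np.degrees(np.arctan2(p[1],p[0])); print(np.linalg.norm(p),np.radians(a-a0))
E
```

```text
0.07201805647682129 -0.3994173580435805
0.07404786421471765 -0.40647632448812887
```

Request:
carry_out(targets=[255, -1, -1.85, 0, 0, 255, -0.9, -1.8, 0, 0, 255, 0, 0, 0, 0, 255, 0, 0, 0, 0, 255, 2.4, 4.5, 0, 0, 255, 2.3, 4.4, 0, 0, 255, 0, 0, 20, 0, 255, 0, 0, 20, 0, 255, 0, 0, 20, 0, 255, 0, 0, 20, 0, 255, 0, 0, 20, 0])

```text
t: 10.45
eef_pos: [0.5808, 0.2129, 0.2241]
tool_rot: [-0.0, 0.857, 0.516, -0.0]
contact_force: [0.0, -0.6, 0.0]
gripper_width: -0.004
grasp_force: 0.0
```

Request:
carry_out(targets=[255, -10.5, 19.4, 0, 0, 255, -10.5, 19.4, 0, 0, 255, -10.5, 19.4, 0, 0, 255, -10.5, 19.4, 0, 0, 255, -10.5, 19.4, 0, 0, 255, -10.5, 19.4, 0, 0, 255, -10.5, 19.4, 0, 0, 255, -10.5, 19.4, 0, 0, 255, 0, 0, 0, 0, 255, 0, 0, 0, 0])

```text
t: 11.45
eef_pos: [0.4967, 0.368, 0.2232]
tool_rot: [0.0, 0.856, 0.516, -0.0]
contact_force: [0.7, -0.1, 0.6]
gripper_width: -0.003
grasp_force: 0.0
```

```bash
python3 - <<'E'
from h import *
o=bot.get_obs();print(o['eef_pos'],o['contact_force'])
t=cam('top');s=cam('side')
R=lambda c,x,y,w,h,k:cv2.resize(cv2.cvtColor(c['frame'],4)[y:y+h,x:x+w],None,fx=k,fy=k,interpolation=2)
cv2.imwrite('pics/c4.png',np.hstack([R(t,220,210,140,150,2.8),R(s,230,150,140,150,2.8)]))
E
```

```text
[0.49665961 0.36804615 0.22320749] [ 0.66868968 -0.08886564  0.59281046]
```

View pics/c4.png

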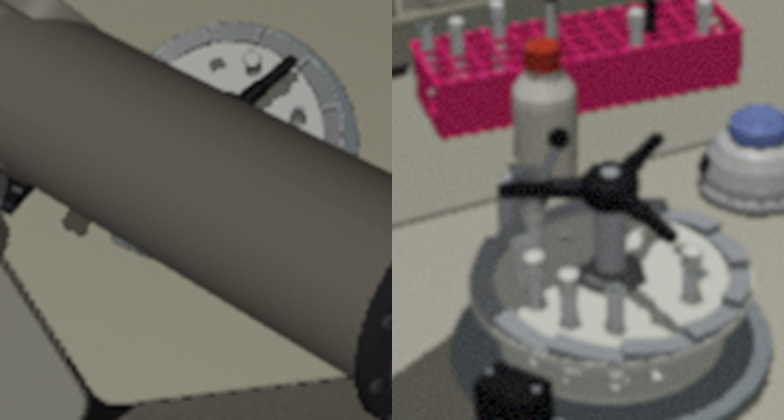

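The pawl is still back. The arm tip at side crop (660,138) puts the turn at about -0.485, as intended. Now I tip the pawl in.

Request:
carry_out(targets=[255, 0, 0, -25, 0, 255, 0, 0, -25, 0, 255, 0, 0, -25, 0, 255, 0, 0, -25, 0, 255, 0, 0, -14, 0, 255, 0, 0, 0, 0, 255, -1.9, -3.6, 0, 0, 255, -1.9, -3.6, 0, 0, 255, -1.9, -3.6, 0, 0, 255, -1.9, -3.6, 0, 0, 255, -1.9, -3.6, 0, 0, 255, -1.9, -3.6, 0, 0, 255, -1.9, -3.6, 0, 0, 255, -1.9, -3.6, 0, 0, 255, -1.9, -3.6, 0, 0, 255, -1.9, -3.6, 0, 0])

```text
t: 13.15
eef_pos: [0.4865, 0.3468, 0.1211]
tool_rot: [-0.006, 0.856, 0.517, 0.017]
contact_force: [6.1, 19.6, 37.8]
gripper_width: 0.001
grasp_force: 16.9
```

Request:
carry_out(targets=[255, -1.9, -3.6, 0, 0, 255, -1.9, -3.6, 0, 0, 255, -1.9, -3.6, 0, 0, 255, 0, 0, 0, 0, 255, 0, 0, 0, 0, 255, 0, 0, 0, 0, 255, 2, 3.6, 0, 0, 255, 0, 0, 20, 0, 255, 0, 0, 20, 0, 255, 0, 0, 20, 0, 255, 0, 0, 20, 0, 255, 0, 0, 20, 0, 255, 0, 0, 20, 0, 255, 14, 27, 0, 0, 255, 14, 27, 0, 0, 255, 14, 27, 0, 0, 255, 14, 27, 0, 0, 255, 0, 0, 0, 0])

```text
t: 14.95
eef_pos: [0.5301, 0.4365, 0.2285]
tool_rot: [-0.001, 0.856, 0.517, 0.0]
contact_force: [-0.2, 0.0, 0.3]
gripper_width: -0.0
grasp_force: 0.0
```

```bash
python3 - <<'E'
from h import *
o=bot.get_obs();print(o['eef_pos'],o['contact_force'],o['t'])
t=cam('top');s=cam('side')
R=lambda c,x,y,w,h,k:cv2.resize(cv2.cvtColor(c['frame'],4)[y:y+h,x:x+w],None,fx=k,fy=k,interpolation=2)
cv2.imwrite('pics/c5.png',np.hstack([R(t,240,220,100,150,4),R(s,250,170,100,150,4)]))
C=np.array([.528,.237,0]);ex=np.array([.885,-.466,0]);ey=np.array([.466,.885,0])
for a in (0,.07,.15,.3):
  g=np.arctan2(42,-19)-a; p=proj(s,C-.089*ex+(.042+.046*np.cos(g))*ey+[0,0,.079+.046*np.sin(g)]);print(a,400+(p[0]-250)*4,(p[1]-170)*4)
E
```

```text
[0.53008237 0.43649814 0.2284531 ] [-0.19760859  0.00484709  0.27529149] 14.95
0 498.3055845170327 145.4018684931525
0.07 501.5780278618877 140.59459537150394
0.15 505.43687205917513 135.48558379001634
0.3 512.9205669839293 127.1232444408272
```

View pics/c5.png

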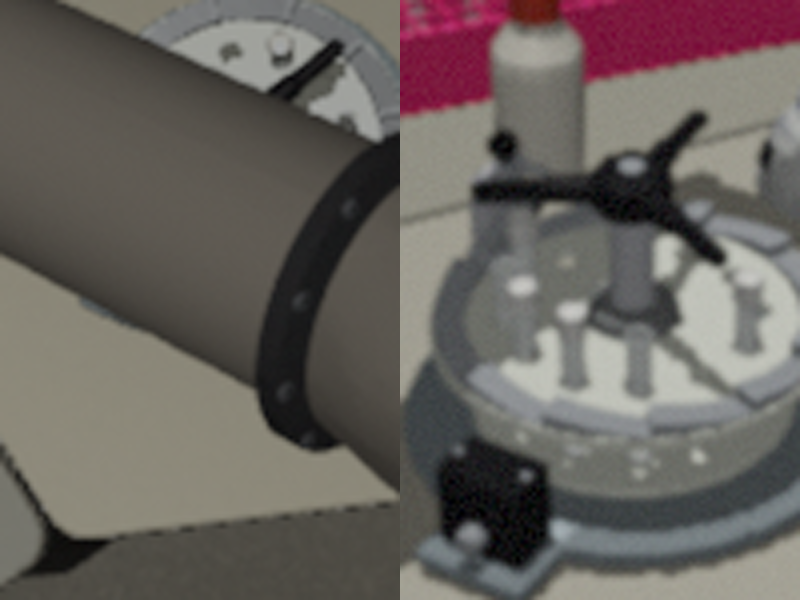

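The ball, at side crop (502,145), is back in the engaged place, and the carousel has stayed about one notch back. The arm did meet unexpected force in the push (about 40 N on the fingertip), so I compare ball, tips and bystanders with the start picture.

```bash
python3 - <<'E'
from h import *
s=cam('side');t=cam('top'); save(s,'s5.png');save(t,'t5.png')
a=cv2.imread('pics/side0.png');b=cv2.imread('pics/s5.png')
def dark(im,x,y,r):
    g=im[y-r:y+r+1,x-r:x+r+1].max(2).astype(float); w=np.clip(70-g,0,None); Y,X=np.mgrid[-r:r+1,-r:r+1]
    return x+(w*X).sum()/w.sum(),y+(w*Y).sum()/w.sum()
print('ball',dark(a,275,207,5),dark(b,275,207,5))
# arm c tip in top: crop (340,46)/4+(240,220)
p=onz(t,240+340/4,220+46/4,.138)[:2]-[.528,.237];print(np.linalg.norm(p),np.radians(np.degrees(np.arctan2(p[1],p[0]))+26.7))
d=cv2.absdiff(a,b).max(2)
for n,(x,y,w,h) in dict(red=(268,160,34,45),blue=(375,345,40,75),timer=(200,365,60,50),eth=(335,180,50,45)).items(): print(n,d[y:y+h,x:x+w].mean(),(d[y:y+h,x:x+w]>60).sum())
E
```

```text
ball (np.float64(275.0808157099698), np.float64(206.547583081571)) (np.float64(275.51395939086296), np.float64(206.08883248730965))
0.07308858741552116 -0.4829972004402764
red 5.64640522875817 0
blue 5.191333333333334 0
timer 5.198 0
eth 7.842222222222222 12
```

Bystanders are unmoved. The pawl is about 0.03 rad and the carousel about -0.48, so both are within bounds. A gentle push back will bring the tooth face up against the pawl.

Request:
carry_out(targets=[255, 5.1, -22.4, 0, 0, 255, 5.1, -22.4, 0, 0, 255, 5.1, -22.4, 0, 0, 255, 5.1, -22.4, 0, 0, 255, 5.1, -22.4, 0, 0, 255, 5.1, -22.4, 0, 0, 255, 5.1, -22.4, 0, 0, 255, 5.1, -22.4, 0, 0, 255, 5.1, -22.4, 0, 0, 255, 5.1, -22, 0, 0, 255, 0, 0, 0, 0, 255, 0, 0, -25, 0, 255, 0, 0, -25, 0, 255, 0, 0, -25, 0, 255, 0, 0, -25, 0, 255, 0, 0, -5, 0, 255, 0, 0, 0, 0, 255, 0, 0, 0, 0])

```text
t: 16.95
eef_pos: [0.5816, 0.2095, 0.1257]
tool_rot: [0.0, 0.857, 0.516, 0.001]
contact_force: [1.5, 0.1, -0.5]
gripper_width: 0.0
grasp_force: 0.0
```

Request:
carry_out(targets=[255, -1.2, -2.2, 0, 0, 255, -1.2, -2.2, 0, 0, 255, -1.2, -2.2, 0, 0, 255, -1, -2, 0, 0, 255, -0.5, -1, 0, 0, 255, -0.5, -1, 0, 0, 255, 0, 0, 0, 0, 255, 0, 0, 0, 0])

```text
t: 17.75
eef_pos: [0.5756, 0.1983, 0.1243]
tool_rot: [0.0, 0.857, 0.516, 0.0]
contact_force: [1.2, 1.2, 0.6]
gripper_width: -0.0
grasp_force: 0.5
```

Request:
carry_out(targets=[255, 2.4, 4.5, 0, 0, 255, 2.3, 4.4, 0, 0, 255, 0, 0, 25, 0, 255, 0, 0, 25, 0, 255, 0, 0, 25, 0, 255, 0, 0, 25, 0, 255, 10, -20, 0, 0, 255, 10, -25, 0, 0, 255, 0, -30, 0, 0, 255, 0, -40, 0, 0, 255, 0, -40, 0, 0, 255, 0, -40, 0, 0, 255, 0, -40, 0, 0, 255, 0, 0, 0, 0, 255, 0, 0, 0, 0])

```text
t: 19.25
eef_pos: [0.6002, -0.0288, 0.2241]
tool_rot: [-0.0, 0.857, 0.515, -0.0]
contact_force: [0.1, 0.6, 0.3]
gripper_width: 0.001
grasp_force: 0.0
```

```bash
python3 - <<'E'
from h import *
o=bot.get_obs();print(o['eef_pos'],o['contact_force'],o['t'])
t=cam('top');s=cam('side');save(s,'s6.png')
R=lambda c,x,y,w,h,k:cv2.resize(cv2.cvtColor(c['frame'],4)[y:y+h,x:x+w],None,fx=k,fy=k,interpolation=2)
cv2.imwrite('pics/c6.png',np.hstack([R(t,250,220,100,90,4),R(s,260,190,100,90,4)]))
b=cv2.imread('pics/s6.png');x,y,r=275,207,5
g=b[y-r:y+r+1,x-r:x+r+1].max(2).astype(float); w=np.clip(70-g,0,None); Y,X=np.mgrid[-r:r+1,-r:r+1]
print(x+(w*X).sum()/w.sum(),y+(w*Y).sum()/w.sum())
for a in(-.44,-.524,-.57):
  for k in(0,120,240):
    th=np.radians(k-27.8)+a;P=[.528+.075*np.cos(th),.237+.075*np.sin(th),.138];p=proj(t,P);q=proj(s,P);print(a,k,np.round([(p[0]-250)*4,(p[1]-220)*4,400+(q[0]-260)*4,(q[1]-190)*4]))
E
```

```text
[ 0.60018806 -0.02880681  0.22407865] [0.05439832 0.56096092 0.30999985] 19.25
275.05934455270153 206.56244464127548
-0.44 0 [300.  42. 683. 179.]
-0.44 120 [ 81.  86. 657.  32.]
-0.44 240 [229. 253. 426. 112.]
-0.524 0 [307.  50. 671. 183.]
-0.524 120 [ 85.  76. 668.  35.]
-0.524 240 [218. 254. 427. 105.]
-0.57 0 [311.  55. 664. 185.]
-0.57 120 [ 87.  71. 674.  37.]
-0.57 240 [212. 255. 428. 101.]
```

View pics/c6.png

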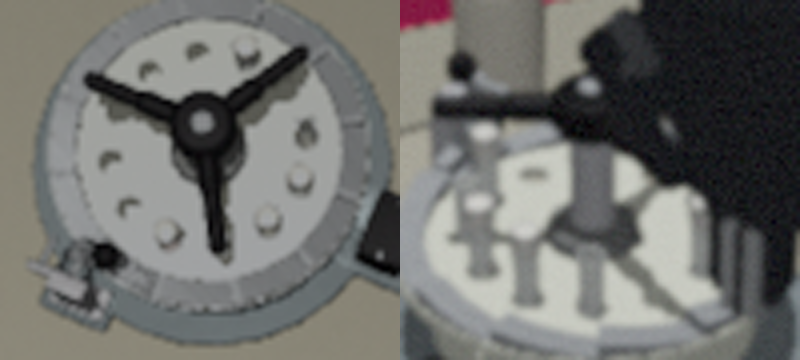

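The arm tips, at (305,50), (88,77) and (219,256), match -0.524. The ball centre is at (275.06,206.56), the same as in the start picture, so the pawl is seated. All six tubes are standing and the arm is clear, so I hand in.

```bash
python3 -c "
from station import bot
print(bot.hand_in())"
```

```text
the job is handed in; nothing more can be done
None
```

The job is handed in, verdict not shown: in the last pictures the carousel stood one notch back (about -0.52 rad) with the pawl seated against the tooth face, all six tubes upright and the arm clear; the one surprise was about 40 N of force at the tool while tipping the pawl back in, after which the bottles and timer showed no movement.

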